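# Clamp a sample cup under a spring-loaded bayonet cap

## Task

Keeping the steel sample cup upright, set it down on the sprung seat inside the round clamp station and let go of it. Then fit the cap over it with its two lugs through the collar's slots, push it down against the spring and twist it a quarter turn clockwise (seen from above) to the stop. Finish while still gripping the cap and holding it pressed fully home, flange down on the collar; do not let go, and leave the bottle, jar and vial box where they are.

Things in the scene. Friction and masses are not known exactly. Their poses are not given: they have to be found in the camera images.
- collar (a point): Centre of the top face of the clamp station's flat steel collar, 75 mm above the bench, z up. The bore is 63 mm wide, the ring 6 mm thick; two opposite slots through it, about 22 mm wide and reaching 41 mm from the axis, lie along its +x and -x, a thin black mark beside each. The seat for the cup is inside, floor 28 mm below this point (spring at rest), with a centring rim 43 mm wide inside and 8 mm high.
- station: Clamp station, fixed: upright round white housing 104 mm across on a 130 mm square grey foot, 75 mm high, open on top. Origin under its centre, axes as collar. Below the collar's ring the cap's lugs can turn clockwise (from above) 90 degrees from the slots to a fixed stop, which leaves the grip bar along the collar's y; the other way is blocked.
- carrier (a joint): Sprung seat inside the station: 0 at rest, grows as it is pushed down, m; about 0.012 when the cap is fully home. The spring pushes back with 4 N at first and 11 N with the cap fully home.
- cup_mid (a point): Centre of the cup, 27 mm above its underside, z up. With the cup on the seat this point is 1 mm below the collar's top, and only the top 26 mm of the cup stand out of the collar: so grip it near the rim, fingertips no lower than about 18 mm below the rim.
- cup: Loose open steel cup standing on the bench, 40 mm across, 54 mm high, wall 3 mm, foot tapered to 34 mm, about 70 g. Origin at the centre of its underside.
- cap_grip (a point): Centre of the cap's grey grip bar: 56 mm along x, 16 mm wide along y, 28 mm high; z up; 54 mm above the cap's underside. Heights above the collar's top: 54 mm, lugs enter the slots; 46 mm, the roof meets the cup's rim and the spring starts to push; 42 mm and lower, lugs are under the ring and can turn; 34 mm, fully home. Let go after the twist, it springs back up to 42 mm.
- cap: Loose aluminium cap, about 170 g, standing on the bench, bar up. Origin on its axis at its underside, axes as cap_grip. Skirt 58 mm outside, 50 mm inside; two lugs 10 mm wide, 6 mm high at its lower edge on +x and -x (in line with the bar), out to 38 mm from the axis; flange 88 mm across; roof 60 mm across, its top 40 mm up, where fingertips can push. Half a turn makes no difference.
- cap_seat (a point): On the cap's axis, level with the underside of its flange, 34 mm below cap_grip and 20 mm above the cap's underside; axes as cap_grip. It meets the collar point when the cap is fully home.
- reagent: Bystander: clear bottle with a blue cap, 66 mm across, 125 mm high. Origin at the centre of its underside.
- amber_jar: Bystander: amber jar with a white lid, 56 mm across, 90 mm high. Origin at the centre of its underside.
- vial_box: Bystander: white box of blue-capped vials, 90 x 130 mm, 47 mm high. Origin at the centre of its underside.
Mind the look-alikes: they are no part of the job. Of the things shaped like the cup, the steel one is meant. Leave any turquoise look-alike of the cap alone.

How it is judged:
By the outcome, as a careful person would: the job done as asked, in the order asked, and still so for the second after the job is handed in, while the arm keeps its last pose, push and grip.
It also fails if it takes over 64 s, if anything falls off the work surface, if the arm or the gripper's body presses on something with over 40 N, if the wrist force passes 120 N, or if a joint passes its speed limit or range.

## Robot

A 6-joint arm with a two-finger parallel gripper is mounted at the origin on the work surface. World frame = base frame: x ahead of the robot, y to its left, z up, the work surface at z = 0. Lengths are in m, angles in rad, forces in N, time in s.
With the tool pointing down it reaches from about 0.275 to 0.85 m from the base axis. Payload 19 kg.
Tool frame: the origin (TCP) lies midway between the tips of the shut fingers; the grasp point (between the pads) lies 19 mm behind it; z points along the fingers, y is the line along which they close (so a half turn about z gives the same grasp; the last joint's range is limited). The gripper opens to 85 mm and grips with 20 to 120 N. Pads are 22 mm wide; open, the fingers measure 114 mm over their backs; the gripper's body (76 mm by 85 mm) begins 54 mm behind the grasp point. The pads swing forward as they close: fully open they stand 13 mm farther back than shut.
Start: joints at [-1.238, 0.15, 1.437, -0, 1.554, -0.134], TCP at [0.259, -0.513, 0.231] pointing down, gripper open.
Joint ranges: [-2.8, 2.8], [-0.68, 2.1], [0.12, 2.68], [-1.39, 4.53], [0.16, 2.79], [-2.81, 2.81]. Speed limits (rad/s): [1.89, 1.89, 2.22, 3.01, 3.01, 3.01].

## Interface

Orientations are given as a unit quaternion [w, x, y, z].
In Python, from plant import arm gives the robot as it stands.
- The arm moves only by the tool drive_tool, never from a script. Its arguments are lists of equal length, an entry for each row: "xyz": the shift along the tool's x, y, z in m, a list of three; "twist": the turn, a rotation vector about the tool's x, y, z in rad, a list of three; "grip": the gripper's target within -1 to 1 (fully open at 1, half-way at 0, shut at -1). A call has 1 to 12 rows; each row is the pose to reach, as a shift and turn from the pose commanded when the call began, along the tool's axes at that moment; what a row does not reach only later rows make up. A row lasts 1/10 s, in which the tool goes at most 50 mm and 8.59 degrees, less where a joint would pass 70% of its speed; a pose out of reach is approached as far as the arm can. A call with a gripper value outside its range is refused whole. The fingers move at their own pace and stop on an object; "newtons" is the grip in N (left out, the last holds). Time passes only in rows, so rows that repeat a pose let the fingers close. It gives the time, the measured TCP pose, the force, the opening and the grip force at its end, in the units of the state.
- arm.state(): the state, without advancing time (a new reading comes with each control period).
- arm.get_image(name): name is "scene" or "top" or "wrist"; returns a dict with "color" (384x512x3 uint8, red, green, blue), "z_map" (384x512 float32, m along the optical axis (not along the pixel's ray), 0 where there is no reading), "vertical_fov" (degrees; the focal length in pixels is half the picture's height over the tangent of half this angle, whatever the lens; pixels are square), "cx", "cy" (the principal point, pixels), "T" (4x4, takes a point from camera to world coordinates). Camera axes: x right, y up, looking along -z (the intrinsics and any distortion apply to the point x, -y, -z); pixel columns grow to the right and rows downward; lengths in m; the calibration is good to about 2 mm. The wrist camera is an equidistant fisheye: a pixel r from the principal point sees the ray r / f radians off the axis. A picture is of the moment at which its call begins.
- arm.close_job(): hands the job in; it is judged then, once.
The state is a dict: "clock": time; "joints": joint angles; "dq": joint speeds; "tau": joint torques, N m; "tcp_pos": TCP position; "tool_rot": TCP orientation; "contact_force": force on the tool from outside, world axes, zero at the start; "wrist_torque": the same for the moment, N m; "width": finger opening in m; "gripper_force": force on a finger pad.
Only numpy, scipy, OpenCV 4.12 (cv2) and the standard library are available. Lean on these libraries where they do the work, as an engineer would, in place of code of your own. Each camera call takes 0.05 s, during which the arm holds its last target. There are 200 camera calls.

## Working session

There is one attempt and no reset: what is moved stays moved. The work goes in short steps, Python scripts to look and compute and a tool call to move; the robot and the scene stay as the last step left them, time stands still between calls to the robot, and variables do not carry over. Pictures are saved under pics/ and viewed, at most 10 in all, crops included, and the job is handed in when it is done.

Besides the shell and the picture viewer there is one more tool, called after ">>>" by a JSON object that holds its "op" and its "data". drive_tool: Moves the arm, as the interface text tells. Its arguments: {"type":"object","properties":{"xyz":{"type":"array"},"twist":{"type":"array"},"grip":{"type":"array"},"newtons":{"type":"number"}},"required":["xyz","twist","grip"]}

```bash
mkdir -p pics
cat > h.py <<'E'
import numpy as np, cv2
from plant import arm
def grab(n,fn=None):
    im=arm.get_image(n)
    if fn: cv2.imwrite('pics/'+fn,cv2.cvtColor(im['color'],cv2.COLOR_RGB2BGR))
    np.save('/tmp/%s.npy'%n,im,allow_pickle=True)
    return im
def load(n): return np.load('/tmp/%s.npy'%n,allow_pickle=True).item()
def ray(im,u,v):
    f=192/np.tan(np.radians(im['vertical_fov'])/2)
    return None
E
python3 - <<'E'
from h import *
a=grab('top');b=grab('scene')
for i in(a,b): print(i['vertical_fov'],i['cx'],i['cy'],[k for k in i],i['T'].round(3).tolist())
p=np.hstack([a['color'],b['color']])
cv2.imwrite('pics/a.png',cv2.resize(p[:,:512,::-1],(800,600),interpolation=cv2.INTER_CUBIC))
cv2.imwrite('pics/b.png',cv2.resize(p[:,512:,::-1],(800,600),interpolation=cv2.INTER_CUBIC))
print({k:np.round(v,3).tolist() for k,v in arm.state().items()})
E
```

```text
44.56298440046008 255.0857041581918 191.5377453192968 ['color', 'z_map', 'vertical_fov', 'cx', 'cy', 'T'] [[0.022, 0.992, -0.12, 0.44], [-1.0, 0.023, -0.001, 0.008], [0.002, 0.12, 0.993, 1.126], [0.0, 0.0, 0.0, 1.0]]
47.42358438353892 253.51239168609771 194.53350793839718 ['color', 'z_map', 'vertical_fov', 'cx', 'cy', 'T'] [[0.418, -0.719, 0.555, 1.12], [0.908, 0.326, -0.262, -0.268], [0.008, 0.614, 0.79, 0.864], [0.0, 0.0, 0.0, 1.0]]
{'clock': 0.1, 'joints': [-1.238, 0.151, 1.438, 0.0, 1.554, -0.134], 'dq': [-0.001, -0.001, -0.0, -0.001, -0.001, -0.0], 'tau': [0.004, -71.438, -57.18, -0.0, 0.007, 0.0], 'tcp_pos': [0.259, -0.513, 0.231], 'tool_rot': [-0.0, 0.973, 0.231, -0.0], 'contact_force': [0.488, 0.211, 0.051], 'wrist_torque': [0.033, 0.006, -0.008], 'gripper_force': 0.0, 'width': 0.086}
```

View pics/a.png

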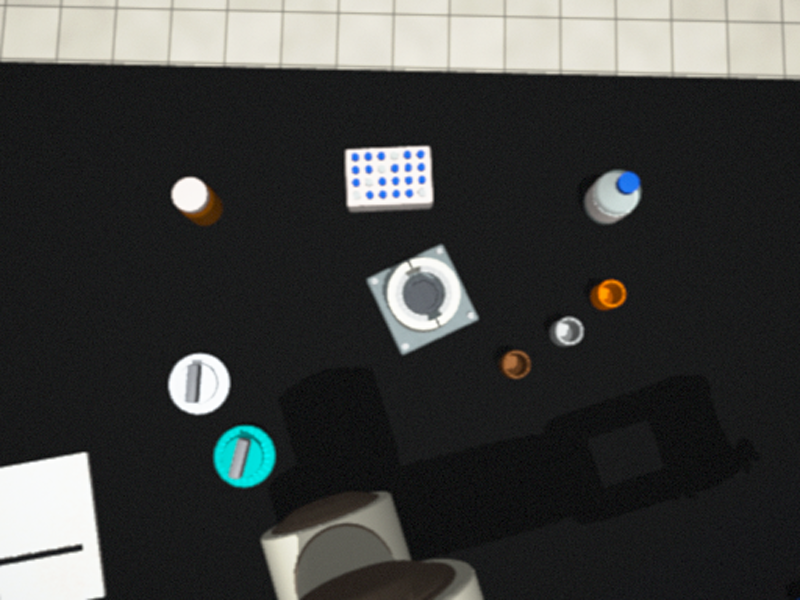

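View pics/b.png

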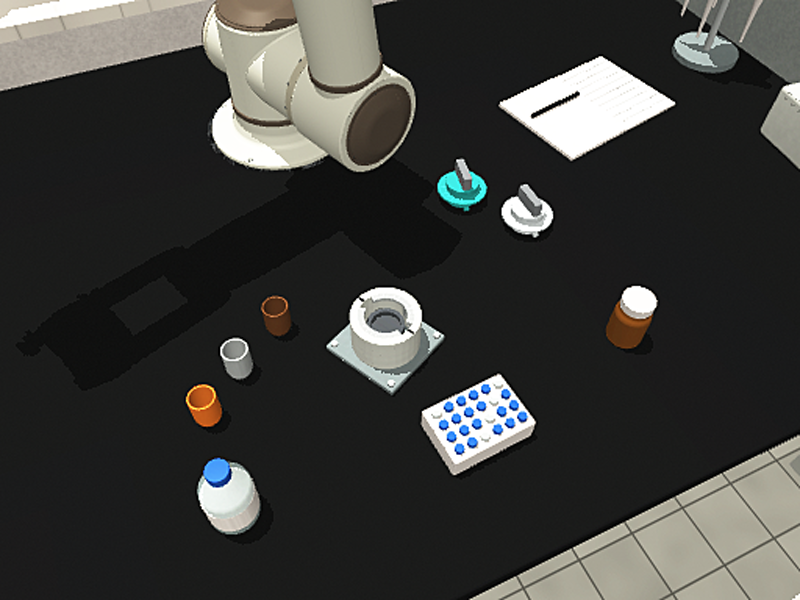

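In the top picture (800x600 scale) there are three cup shapes: orange (610,294), grey (567,331) and copper-brown (516,364). The grey one is the steel cup. The two cap shapes are white/aluminium (199,384) and turquoise (245,456), and the aluminium one is meant. The station is at (423,292), with slots near (410,265) and (436,317). I'll confirm in a crop and measure.

```bash
cat >> h.py <<'E'
def cloud(im):
    z=im['z_map'];f=192/np.tan(np.radians(im['vertical_fov'])/2)
    v,u=np.mgrid[:384,:512]
    P=np.stack([(u-im['cx'])/f*z,-(v-im['cy'])/f*z,-z],-1)
    W=P@im['T'][:3,:3].T+im['T'][:3,3]; W[z==0]=np.nan
    return W
def onplane(im,uv,h):
    f=192/np.tan(np.radians(im['vertical_fov'])/2); uv=np.atleast_2d(uv).astype(float)
    d=np.c_[(uv[:,0]-im['cx'])/f,-(uv[:,1]-im['cy'])/f,-np.ones(len(uv))]@im['T'][:3,:3].T
    o=im['T'][:3,3]; return o+d*((h-o[2])/d[:,2])[:,None]
def circ(P):
    A=np.c_[2*P[:,:2],np.ones(len(P))];s=np.linalg.lstsq(A,(P[:,:2]**2).sum(1),rcond=None)[0]
    return s[:2],np.sqrt(s[2]+s[:2]@s[:2])
E
python3 - <<'E'
from h import *
a=load('top');b=load('scene')
for n,im,sp in(('top',a,{'cup':(363,212),'st':(271,187),'cap':(127,246)}),('scene',b,{'cup':(151,229),'st':(247,205),'cap':(337,137)})):
    W=cloud(im)
    print(n,'bench z',np.nanmedian(W[230:240,190:210,2]))
    for k,(u,v) in sp.items():
        r=45
        S=W[v-r:v+r,u-r:u+r].reshape(-1,3);S=S[~np.isnan(S[:,0])]
        c0=np.nanmedian(W[v-4:v+5,u-4:u+5].reshape(-1,3),0)[:2]
        S=S[np.hypot(*(S[:,:2]-c0).T)<.075]
        for lo,hi in {'cup':[(.046,.06)],'st':[(.07,.08)],'cap':[(.015,.03),(.036,.045),(.060,.074)]}[k]:
            Q=S[(S[:,2]>lo)&(S[:,2]<hi)]
            if k=='cup': Q=Q[np.hypot(*(Q[:,:2]-c0).T)<.035]
            if len(Q)<4: print(k,lo,len(Q));continue
            c,rr=cv2.minEnclosingCircle(Q[:,:2].astype(np.float32))
            ra=cv2.minAreaRect((Q[:,:2]*1000).astype(np.float32))
            print(k,lo,len(Q),'mec',np.round(c,4),round(rr,4),'mean',Q.mean(0).round(4),'rect',np.round(ra[0],1),np.round(ra[1],1),round(ra[2],1))
A=a['color'][170:260,300:420];B=b['color'][160:270,100:220];C=a['color'][150:225,220:320];D=a['color'][220:320,90:190]
cv2.imwrite('pics/c.png',np.vstack([np.hstack([cv2.resize(x,(400,300),interpolation=cv2.INTER_CUBIC) for x in p]) for p in((A,B),(C,D))])[:,:,::-1])
E
```

```text
top bench z -0.0002887224696535018
cup 0.046 86 mec [ 0.5292 -0.2431] 0.0199 mean [ 0.5297 -0.2424  0.0531] rect [ 529.8 -242.9] [38.2 37.9] 46.5
st 0.07 971 mec [ 0.5777 -0.0279] 0.0526 mean [ 0.5771 -0.0284  0.075 ] rect [577.6 -28.8] [103.6 102. ] 0.9
cap 0.015 600 mec [0.4405 0.3036] 0.0447 mean [0.4402 0.2996 0.0238] rect [439.5 303.4] [86.  88.1] 1.8
cap 0.036 288 mec [0.4402 0.3034] 0.03 mean [0.4396 0.2993 0.0399] rect [438.7 303. ] [55.3 59.5] 12.0
cap 0.06 190 mec [0.4404 0.3026] 0.0279 mean [0.4406 0.3023 0.0672] rect [440.4 303. ] [16.  54.3] 88.6
scene bench z -0.0009498125405059676
cup 0.046 113 mec [ 0.5289 -0.2431] 0.0207 mean [ 0.53   -0.2436  0.0513] rect [ 529.9 -244.1] [38.8 38. ] 64.8
st 0.07 869 mec [ 0.5767 -0.0283] 0.0539 mean [ 0.579  -0.0295  0.074 ] rect [577. -28.] [103.  104.3] 1.7
cap 0.015 312 mec [0.4399 0.3021] 0.0455 mean [0.4521 0.2933 0.023 ] rect [443.3 300.2] [87.7 80.5] 50.3
cap 0.036 154 mec [0.4406 0.3026] 0.0304 mean [0.4451 0.2943 0.0391] rect [443.6 299.6] [57.1 49.7] 56.7
cap 0.06 110 mec [0.4406 0.3001] 0.0283 mean [0.4414 0.3012 0.0654] rect [440.4 302.4] [17.1 55.6] 89.1
```

View pics/c.png

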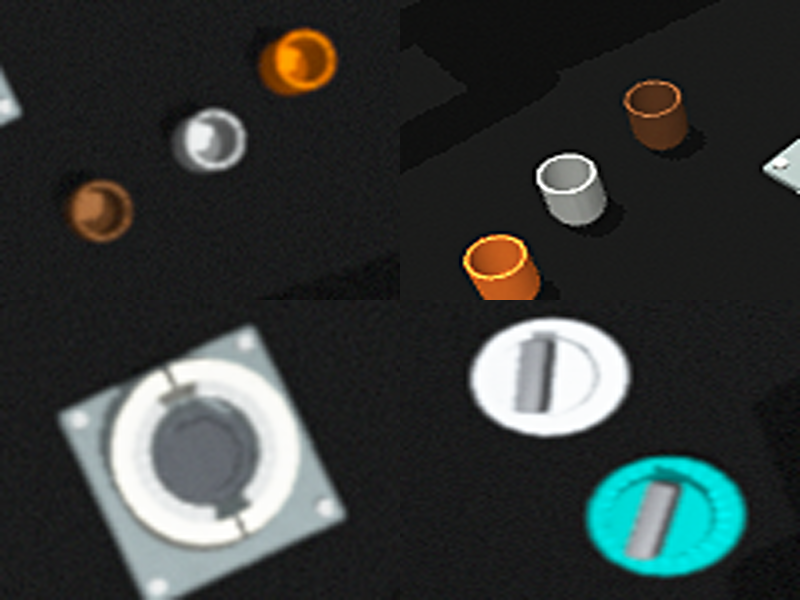

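The crop shows three cups. The grey steel one is in the middle at top-crop (212,140), between the copper one at (100,210) and the orange one at (305,60). The plain aluminium cap is at (550,377) and the turquoise one at (666,515). The collar marks are at about (167,375) and (243,530).

```bash
cat >> h.py <<'E'
def go(p,yaw_deg=None):
    s=arm.state();from scipy.spatial.transform import Rotation as Ro
    w,x,y,z=s['tool_rot'];R=Ro.from_quat([x,y,z,w]).as_matrix()
    yaw=np.degrees(np.arctan2(R[1,0],R[0,0]))
    d=R.T@(np.array(p)-s['tcp_pos'])
    tw=0 if yaw_deg is None else np.radians((yaw-yaw_deg+180)%360-180)
    print('pos',np.round(s['tcp_pos'],4),'yaw',round(yaw,2),'shift',d.round(4),'twistz',round(tw,4),'tilt',np.round(R[2],3),'t',s['clock'])
E
python3 - <<'E'
from h import *
a=load('top');b=load('scene')
c=np.array([.5775,-.0283])
for im in(a,b):
    W=cloud(im);d=np.hypot(W[...,0]-c[0],W[...,1]-c[1])
    Q=W[(d<.1)&(W[...,2]>.003)&(W[...,2]<.03)][:,:2]
    r=cv2.minAreaRect((Q*1000).astype(np.float32));print('foot',r)
    g=cv2.cvtColor(im['color'],cv2.COLOR_RGB2GRAY)
    # dark pixels on ring between 42 and 50 mm
    uv=np.argwhere((d<.052))[:,::-1]
    P=onplane(im,uv,.075);rr=np.hypot(P[:,0]-c[0],P[:,1]-c[1]);an=np.degrees(np.arctan2(P[:,1]-c[1],P[:,0]-c[0]))
    m=(rr>.043)&(rr<.049);gv=g[uv[:,1],uv[:,0]].astype(float)
    for lo in(-10,170):
        k=m&(((an-lo)%360)<75); w=np.clip(np.median(gv[k])-25-gv[k],0,None)
        print('mark',lo,((an[k]-lo)%360+lo)@w/w.sum(),w.max())
go([.5295,-.243,.16],127)
E
```

```text
foot ((577.5679931640625, -30.497207641601562), (190.88186645507812, 191.557861328125), 61.57538986206055)
mark -10 27.730270595331742 77.0
mark 170 205.09543461459361 72.0
foot ((586.2696533203125, -37.63416290283203), (164.99423217773438, 161.30361938476562), 46.53912353515625)
mark -10 27.45799105580562 230.0
mark 170 206.3276284776821 230.0
pos [ 0.2587 -0.5133  0.2308] yaw 26.74 shift [ 0.3635 -0.1194  0.0709] twistz -1.7498 tilt [ 0.    -0.001 -1.   ] t 0.1
```

>>> {"op": "drive_tool", "data": {"xyz": [[0.045, -0.015, 0], [0.09, -0.03, 0], [0.135, -0.045, 0], [0.18, -0.06, 0], [0.225, -0.074, 0], [0.27, -0.089, 0], [0.315, -0.104, 0], [0.3635, -0.1194, 0], [0.3635, -0.1194, 0.03], [0.3635, -0.1194, 0.06], [0.3635, -0.1194, 0.07], [0.3635, -0.1194, 0.07]], "twist": [[0, 0, -0.146], [0, 0, -0.29], [0, 0, -0.437], [0, 0, -0.583], [0, 0, -0.729], [0, 0, -0.875], [0, 0, -1.02], [0, 0, -1.167], [0, 0, -1.31], [0, 0, -1.46], [0, 0, -1.6], [0, 0, -1.75]], "grip": [1, 1, 1, 1, 1, 1, 1, 1, 1, 1, 1, 1]}}

```text
clock: 1.3
tcp_pos: [0.5289, -0.2425, 0.1588]
tool_rot: [-0.002, 0.443, 0.896, 0.0]
contact_force: [-0.3, 0.2, 0.7]
width: 0.0856
gripper_force: 0.0
```

Run:
```python
from h import *
w=grab('wrist','w1.png');print(w['T'].round(3).tolist(),w['vertical_fov'],w['cx'],w['cy'])
f=192/np.tan(np.radians(w['vertical_fov'])/2);print('f',f)
go([.5295,-.243,.034],127);print(arm.state()['joints'].round(3) if hasattr(arm.state()['joints'],'round') else arm.state()['joints'])
```

```text
[[0.795, -0.577, -0.189, 0.479], [0.607, 0.755, 0.249, -0.179], [-0.001, -0.313, 0.95, 0.302], [0.0, 0.0, 0.0, 1.0]] 65.70646984690485 257.1028372168096 193.3217113630805
f 297.3186396354542
pos [ 0.5292 -0.2428  0.1599] yaw 127.99 shift [-0.0006  0.0002  0.1259] twistz 0.0172 tilt [ 0.002 -0.001 -1.   ] t 1.35
[-0.563  0.201  1.524  0.     1.419 -1.226]
```

View pics/w1.png

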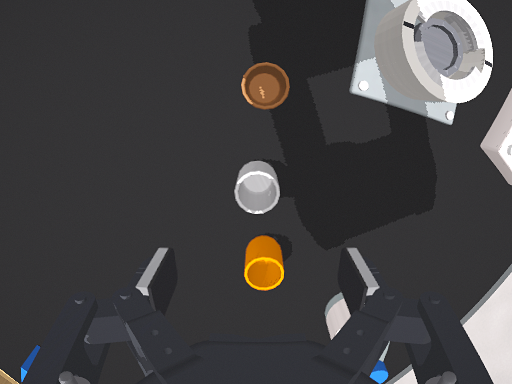

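The wrist view shows the copper cup at (265,86), steel at (257,190) and orange at (264,268). I'll check by projection which cup the tool axis meets.

```bash
cat >> h.py <<'E'
def fproj(w,P):
    f=192/np.tan(np.radians(w['vertical_fov'])/2);T=w['T']
    q=(np.atleast_2d(P)-T[:3,3])@T[:3,:3]; q=q*[1,-1,-1]
    r=np.hypot(q[:,0],q[:,1]);k=f*np.arctan2(r,q[:,2])/r
    return np.c_[w['cx']+k*q[:,0],w['cy']+k*q[:,1]]
def fplane(w,uv,h):
    f=192/np.tan(np.radians(w['vertical_fov'])/2);T=w['T']
    d=np.atleast_2d(uv).astype(float)-[w['cx'],w['cy']];r=np.hypot(*d.T)+1e-9;t=r/f
    D=np.c_[np.sin(t)*d[:,0]/r,-np.sin(t)*d[:,1]/r,-np.cos(t)]@T[:3,:3].T
    return T[:3,3]+D*((h-T[2,3])/D[:,2])[:,None]
E
python3 - <<'E'
from h import *
w=load('wrist')
print(fproj(w,[[.5295,-.243,.054],[.5295,-.243,0],[.5295,-.243,.16]]))
hsv=cv2.cvtColor(w['color'],cv2.COLOR_RGB2HSV)
m=((hsv[...,2]>110)&(hsv[...,1]<40)).astype(np.uint8);m[:150]=0;m[225:]=0;m[:,:225]=0;m[:,290:]=0
P=fplane(w,np.argwhere(m)[:,::-1],.054);print(len(P))
# rim lower half outer edge: for each column lowest bright row
e=np.array([[u,np.nonzero(m[:,u])[0].max()] for u in range(238,277) if m[:,u].any()])
print(circ(fplane(w,e+[0,.5],.054)))
E
```

```text
[[258.47620028 193.64616365]
 [258.27915673 177.52991242]
 [259.19536811 254.44711691]]
1910
(array([ 0.52790929, -0.24364012]), np.float64(0.019377693203407743))
```

>>> {"op": "drive_tool", "data": {"xyz": [[0, 0, 0.04], [0, 0, 0.08], [0, 0, 0.11], [0, 0, 0.1255], [0, 0, 0.1255], [0, 0, 0.1255], [0, 0, 0.1255], [0, 0, 0.1255], [0, 0, 0.1255], [0, 0, 0.1255], [0, 0, 0.1255], [0, 0, 0.1255]], "twist": [[0, 0, 0], [0, 0, 0], [0, 0, 0], [0, 0, 0], [0, 0, 0], [0, 0, 0], [0, 0, 0], [0, 0, 0], [0, 0, 0], [0, 0, 0], [0, 0, 0], [0, 0, 0]], "grip": [1, 1, 1, 1, 1, 0, -0.3, -0.6, -1, -1, -1, -1], "newtons": 40}}

```text
clock: 2.55
tcp_pos: [0.5301, -0.2437, 0.0371]
tool_rot: [0.001, 0.446, 0.895, -0.0]
contact_force: [-1.7, 0.2, 8.3]
width: 0.0382
gripper_force: 39.5
```

Run:
```python
from h import *
s=arm.state();print(s['width'],s['gripper_force'],s['contact_force'])
go([.5295,-.243,.16]);
```

```text
0.03815542148027654 39.48544168844819 [-1.66881474  0.15139168  8.32849407]
pos [ 0.5301 -0.2437  0.0371] yaw 127.0 shift [ 0.0007 -0.     -0.1229] twistz 0 tilt [-0.002  0.001 -1.   ] t 2.55
```

>>> {"op": "drive_tool", "data": {"xyz": [[0, 0, -0.02], [0, 0, -0.06], [0, 0, -0.1], [0, 0, -0.126], [0, 0, -0.126], [0, 0, -0.126]], "twist": [[0, 0, 0], [0, 0, 0], [0, 0, 0], [0, 0, 0], [0, 0, 0], [0, 0, 0]], "grip": [-1, -1, -1, -1, -1, -1]}}

```text
clock: 3.15
tcp_pos: [0.5297, -0.2433, 0.1623]
tool_rot: [0.001, 0.446, 0.895, -0.0]
contact_force: [0.8, -0.8, -1.9]
width: 0.0384
gripper_force: 40.6
```

Run:
```python
from h import *
s=arm.state();print(s['width'],s['gripper_force'],s['contact_force'])
go([.5775,-.0283,.16]);
```

```text
0.03837641147683754 40.55629977956414 [ 0.79365493 -0.78456976 -1.90570785]
pos [ 0.5297 -0.2433  0.1623] yaw 127.0 shift [0.1429 0.1676 0.0022] twistz 0 tilt [-0.001  0.    -1.   ] t 3.15
```

>>> {"op": "drive_tool", "data": {"xyz": [[0.02, 0.023, 0], [0.045, 0.053, 0], [0.07, 0.082, 0], [0.095, 0.111, 0], [0.12, 0.141, 0], [0.1429, 0.1676, 0], [0.1429, 0.1676, 0], [0.1429, 0.1676, 0], [0.1429, 0.1676, 0]], "twist": [[0, 0, 0], [0, 0, 0], [0, 0, 0], [0, 0, 0], [0, 0, 0], [0, 0, 0], [0, 0, 0], [0, 0, 0], [0, 0, 0]], "grip": [-1, -1, -1, -1, -1, -1, -1, -1, -1]}}

```text
clock: 4.05
tcp_pos: [0.577, -0.0288, 0.161]
tool_rot: [-0.001, 0.446, 0.895, -0.0]
contact_force: [0.6, 0.0, -0.6]
width: 0.0385
gripper_force: 40.6
```

Run:
```python
from h import *
w=grab('wrist');s=grab('scene')
cv2.imwrite('pics/d.png',np.hstack([cv2.resize(w['color'],(400,300)),cv2.resize(s['color'][110:260,160:360],(400,300),interpolation=cv2.INTER_CUBIC)])[:,:,::-1])
go([.5775,-.0283,.16]);print(fproj(w,[[.5775,-.0283,.075],arm.state()['tcp_pos']]))
```

```text
pos [ 0.5772 -0.0292  0.1614] yaw 126.94 shift [0.0005 0.0008 0.0014] twistz 0 tilt [ 0. -0. -1.] t 4.15
[[259.12067624 199.48876436]
 [258.60839385 253.06962881]]
```

View pics/d.png

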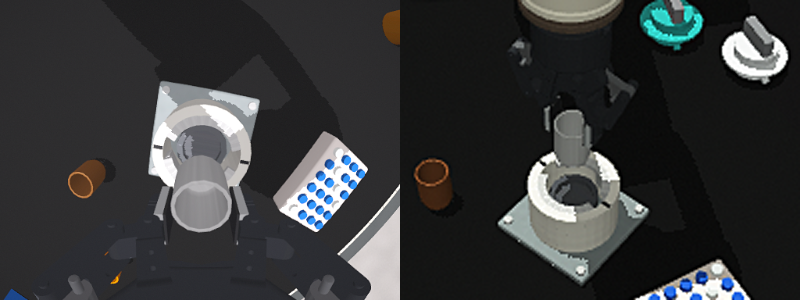

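The steel cup hangs upright between the pads over the station: rim near (201,207) in the left panel, collar centre near (203,150). I'll check the offset using depth.

```bash
cat >> h.py <<'E'
def fcloud(w):
    f=192/np.tan(np.radians(w['vertical_fov'])/2);T=w['T'];z=w['z_map']
    v,u=np.mgrid[:384,:512];dx=u-w['cx'];dy=v-w['cy'];r=np.hypot(dx,dy)+1e-9;t=np.tan(r/f)
    P=np.stack([z*t*dx/r,-z*t*dy/r,-z],-1)@T[:3,:3].T+T[:3,3];P[z==0]=np.nan
    return P
E
python3 - <<'E'
from h import *
w=load('wrist');P=fcloud(w);c=np.array([.5775,-.0283])
d=np.hypot(P[...,0]-c[0],P[...,1]-c[1])
Q=P[(d<.06)&(P[...,2]>.072)&(P[...,2]<.078)];print('collar',cv2.minEnclosingCircle(Q[:,:2].astype(np.float32)),Q[:,2].mean(),len(Q))
hsv=cv2.cvtColor(w['color'],cv2.COLOR_RGB2HSV)
u0,v0=215,225
S=P[225:310,222:294].reshape(-1,3);S=S[np.hypot(*(S[:,:2]-c).T)<.024]
z=S[:,2];print('z',np.nanpercentile(z,[50,90,97,99.5]))
R=S[(z>np.nanpercentile(z,97)-.006)];print('rim',cv2.minEnclosingCircle(R[:,:2].astype(np.float32)),len(R),circ(R))
E
```

```text
collar ((0.5757654309272766, -0.027735738083720207), 0.052661601454019547) 0.07507530962440245 5438
z [0.16679551 0.1780107  0.17862089 0.17917377]
rim ((0.576785683631897, -0.02782239019870758), 0.021808084100484848) 1675 (array([ 0.57485098, -0.02730478]), np.float64(0.018134659086335405))
```

>>> {"op": "drive_tool", "data": {"xyz": [[0, 0, 0.02], [0, 0, 0.035], [0, 0, 0.05], [0, 0, 0.06], [0, 0, 0.067], [0, 0, 0.073], [0, 0, 0.0765], [0, 0, 0.0785], [0, 0, 0.0785]], "twist": [[0, 0, 0], [0, 0, 0], [0, 0, 0], [0, 0, 0], [0, 0, 0], [0, 0, 0], [0, 0, 0], [0, 0, 0], [0, 0, 0]], "grip": [-1, -1, -1, -1, -1, -1, -1, -1, -1]}}

```text
clock: 5.05
tcp_pos: [0.5775, -0.0283, 0.0836]
tool_rot: [0.0, 0.446, 0.895, 0.0]
contact_force: [-2.1, -0.9, 2.9]
width: 0.0385
gripper_force: 40.9
```

>>> {"op": "drive_tool", "data": {"xyz": [[0, 0, 0], [0, 0, 0], [0, 0, 0], [0, 0, 0], [0, 0, 0], [0, 0, 0], [0, 0, -0.03], [0, 0, -0.07], [0, 0, -0.11], [0, 0, -0.11], [0, 0, -0.11]], "twist": [[0, 0, 0], [0, 0, 0], [0, 0, 0], [0, 0, 0], [0, 0, 0], [0, 0, 0], [0, 0, 0], [0, 0, 0], [0, 0, 0], [0, 0, 0], [0, 0, 0]], "grip": [-0.1, 0.1, 0.3, 0.6, 1, 1, 1, 1, 1, 1, 1]}}

```text
clock: 6.15
tcp_pos: [0.5777, -0.0283, 0.1939]
tool_rot: [0.001, 0.446, 0.895, 0.0]
contact_force: [-0.5, -0.2, -0.1]
width: 0.0851
gripper_force: 0.0
```

Run:
```python
from h import *
w=grab('wrist');s=grab('scene')
cv2.imwrite('pics/e.png',np.hstack([cv2.resize(w['color'][120:270,150:350],(400,300),interpolation=cv2.INTER_CUBIC),cv2.resize(s['color'][130:260,160:333],(400,300),interpolation=cv2.INTER_CUBIC)])[:,:,::-1])
P=fcloud(w);c=np.array([.577,-.028]);d=np.hypot(P[...,0]-c[0],P[...,1]-c[1])
for n,lo,hi,r in(('collar',.072,.078,.06),('rim',.095,.11,.03)):
    Q=P[(d<r)&(P[...,2]>lo)&(P[...,2]<hi)];print(n,cv2.minEnclosingCircle(Q[:,:2].astype(np.float32)),Q[:,2].mean(),np.percentile(Q[:,2],[80,99]),len(Q))
# marks
g=cv2.cvtColor(w['color'],cv2.COLOR_RGB2GRAY).astype(float)
for lab,c in(('a',np.array([.5775,-.0283])),('b',np.array([.5765,-.0278]))):
    uv=np.argwhere(d<.055)[:,::-1];p=fplane(w,uv,.075)[:,:2]-c;rr=np.hypot(*p.T);an=np.degrees(np.arctan2(p[:,1],p[:,0]));gv=g[uv[:,1],uv[:,0]]
    out=[]
    for lo in(-10,170):
        k=(rr>.043)&(rr<.049)&(((an-lo)%360)<75)&(gv<70)
        out.append(p[k].mean(0)+c if k.any() else None);print(lab,lo,k.sum(),np.median(((an[k]-lo)%360)+lo))
    v=out[0]-out[1];print('line yaw',np.degrees(np.arctan2(v[1],v[0])),'mid',(out[0]+out[1])/2)
go([.4404,.3028,.2],179)
```

```text
collar ((0.5758517980575562, -0.02794523909687996), 0.052808281034231186) 0.0751107651935757 [0.07572118 0.07682973] 5791
rim ((0.5753594040870667, -0.027477657422423363), 0.020048977807164192) 0.100123361813965 [0.10143002 0.10235728] 624
a -10 18 28.10276447019477
a 170 1 202.91475298208513
line yaw 25.574333542377147 mid [ 0.57705175 -0.02619103]
b -10 17 27.11665898389831
b 170 1 204.01036240837726
line yaw 25.592507065082458 mid [ 0.57665887 -0.02636316]
pos [ 0.577  -0.0282  0.1922] yaw 127.02 shift [ 0.3465  0.0902 -0.0075] twistz -0.9073 tilt [ 0.001 -0.001 -1.   ] t 6.25
```

View pics/e.png

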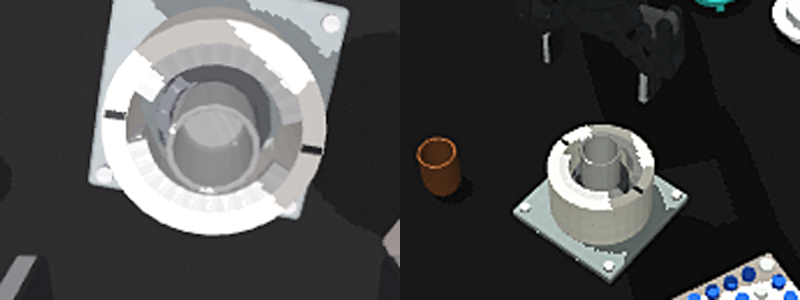

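The cup stands upright and centred in the seat: rim at (212,150) in the left panel and 26 mm above the collar. The marks are at (115,115) and (312,150). On to the cap.

>>> {"op": "drive_tool", "data": {"xyz": [[0.03, 0.008, 0], [0.075, 0.02, 0], [0.12, 0.031, 0], [0.165, 0.043, 0], [0.21, 0.055, 0], [0.255, 0.066, 0], [0.3, 0.078, 0], [0.335, 0.087, 0], [0.3465, 0.0902, 0], [0.3465, 0.0902, 0], [0.3465, 0.0902, 0], [0.3465, 0.0902, 0]], "twist": [[0, 0, -0.1], [0, 0, -0.2], [0, 0, -0.3], [0, 0, -0.4], [0, 0, -0.5], [0, 0, -0.6], [0, 0, -0.7], [0, 0, -0.8], [0, 0, -0.907], [0, 0, -0.907], [0, 0, -0.907], [0, 0, -0.907]], "grip": [1, 1, 1, 1, 1, 1, 1, 1, 1, 1, 1, 1]}}

```text
clock: 7.45
tcp_pos: [0.4412, 0.3018, 0.1928]
tool_rot: [-0.0, 0.011, 1.0, -0.0]
contact_force: [0.5, -0.2, 0.4]
width: 0.0852
gripper_force: 0.0
```

Run:
```python
from h import *
s0=load('wrist');m=fplane(s0,[[207.5,177.5],[306,195]],.075);v=m[0]-m[1];print('slot yaw',np.degrees(np.arctan2(v[1],v[0])),m.mean(0))
w=grab('wrist','f.png')
P=fcloud(w);c=np.array([.4404,.3028]);d=np.hypot(P[...,0]-c[0],P[...,1]-c[1])
for n,lo,hi,r in(('flange',.019,.03,.06),('roof',.037,.043,.035),('bar',.063,.072,.035)):
    Q=P[(d<r)&(P[...,2]>lo)&(P[...,2]<hi)];print(n,cv2.minEnclosingCircle(Q[:,:2].astype(np.float32)),Q[:,2].mean(),len(Q),cv2.minAreaRect((Q[:,:2]*1000).astype(np.float32)))
go([.4404,.3028,.043],179)
```

```text
slot yaw -153.54726864527078 [ 0.57651325 -0.02772326  0.075     ]
flange ((0.4390140175819397, 0.30382490158081055), 0.04471025615930557) 0.024181106483462993 2369 ((438.0931396484375, 303.8707580566406), (87.23743438720703, 86.26622772216797), 89.42398071289062)
roof ((0.43835094571113586, 0.3046295940876007), 0.03011000156402588) 0.04012705642244334 1608 ((437.24578857421875, 303.7618103027344), (58.21177291870117, 57.59357833862305), 87.18975067138672)
bar ((0.43823036551475525, 0.3042134642601013), 0.028152374550700188) 0.06785787608446105 956 ((438.1732177734375, 304.3840637207031), (15.574222564697266, 55.319007873535156), 88.91484832763672)
pos [0.4412 0.3018 0.193 ] yaw 178.8 shift [0.0008 0.001  0.15  ] twistz -0.0035 tilt [ 0. -0. -1.] t 7.5
```

View pics/f.png

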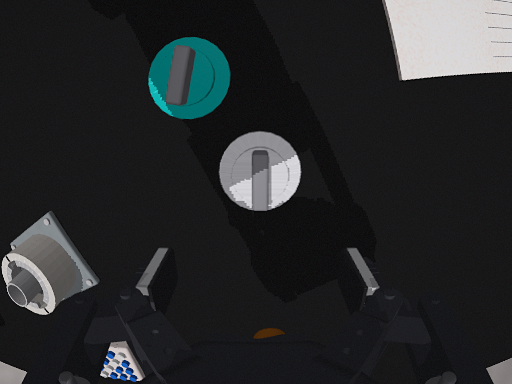

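>>> {"op": "drive_tool", "data": {"xyz": [[0.0015, 0.0015, 0.04], [0.0015, 0.0015, 0.08], [0.0015, 0.0015, 0.12], [0.0015, 0.0015, 0.14], [0.0015, 0.0015, 0.15], [0.0015, 0.0015, 0.15], [0.0015, 0.0015, 0.15], [0.0015, 0.0015, 0.15], [0.0015, 0.0015, 0.15], [0.0015, 0.0015, 0.15], [0.0015, 0.0015, 0.15], [0.0015, 0.0015, 0.15]], "twist": [[0, 0, 0], [0, 0, 0], [0, 0, 0], [0, 0, 0], [0, 0, 0], [0, 0, 0], [0, 0, 0], [0, 0, 0], [0, 0, 0], [0, 0, 0], [0, 0, 0], [0, 0, 0]], "grip": [1, 1, 1, 1, 1, 0.5, 0, -0.3, -0.6, -1, -1, -1], "newtons": 80}}

```text
clock: 8.7
tcp_pos: [0.4398, 0.3045, 0.0443]
tool_rot: [0.001, 0.009, 1.0, 0.0]
contact_force: [-1.6, -1.8, 8.3]
width: 0.0144
gripper_force: 79.2
```

>>> {"op": "drive_tool", "data": {"xyz": [[0, 0, -0.02], [0, 0, -0.06], [0, 0, -0.1], [0, 0, -0.14], [0, 0, -0.155], [0, 0, -0.155], [0, 0, -0.155]], "twist": [[0, 0, 0], [0, 0, 0], [0, 0, 0], [0, 0, 0], [0, 0, 0], [0, 0, 0], [0, 0, 0]], "grip": [-1, -1, -1, -1, -1, -1, -1]}}

```text
clock: 9.4
tcp_pos: [0.4391, 0.3041, 0.1975]
tool_rot: [-0.0, 0.009, 1.0, -0.0]
contact_force: [-0.7, 0.2, -2.6]
width: 0.0143
gripper_force: 78.2
```

Run:
```python
from h import *
w=grab('wrist')
s=arm.state();tp=s['tcp_pos'];print(s['width'],s['gripper_force'],s['contact_force'])
P=fcloud(w);d=np.hypot(P[...,0]-tp[0],P[...,1]-tp[1]);zz=P[...,2]-tp[2]+.0443
for n,lo,hi,r in(('flange',.019,.03,.06),('roof',.036,.044,.035),('bar',.063,.072,.035)):
    Q=P[(d<r)&(zz>lo)&(zz<hi)];print(n,cv2.minEnclosingCircle(Q[:,:2].astype(np.float32)),(Q[:,2].mean()),len(Q),cv2.minAreaRect((Q[:,:2]*1000).astype(np.float32)))
A=np.c_[P[(d<.05)&(zz>.019)&(zz<.03)]];c=np.linalg.lstsq(np.c_[A[:,:2]-A[:,:2].mean(0),np.ones(len(A))],A[:,2],rcond=None)[0];print('tilt',c)
go([.577,-.0282,tp[2]],206.5)
```

```text
0.014587394283138745 78.17382574081421 [ 0.07175297  0.51653305 -1.92577266]
flange ((0.43804502487182617, 0.30395543575286865), 0.0446588471531868) 0.17740257016032612 6164 ((430.8696594238281, 304.20989990234375), (88.8626708984375, 74.7256088256836), 88.59037780761719)
roof ((0.4371478855609894, 0.3037658929824829), 0.02990165911614895) 0.1931491821360731 2911 ((429.25213623046875, 303.85443115234375), (59.2734375, 42.755741119384766), 89.36339569091797)
bar ((0.43740126490592957, 0.30387699604034424), 0.028188040480017662) 0.22083389995610098 3622 ((436.5101623535156, 301.81695556640625), (38.52688980102539, 55.075382232666016), 66.60741424560547)
tilt [-0.00084593 -0.00052878  0.17740257]
pos [0.4389 0.304  0.1969] yaw 178.98 shift [-0.144  -0.3297  0.    ] twistz -0.4803 tilt [ 0.002 -0.001 -1.   ] t 9.45
```

>>> {"op": "drive_tool", "data": {"xyz": [[-0.009, -0.02, 0], [-0.026, -0.06, 0], [-0.044, -0.1, 0], [-0.061, -0.14, 0], [-0.079, -0.18, 0], [-0.096, -0.22, 0], [-0.114, -0.26, 0], [-0.131, -0.3, 0], [-0.14, -0.32, 0], [-0.144, -0.3297, 0], [-0.144, -0.3297, 0], [-0.144, -0.3297, 0]], "twist": [[0, 0, -0.05], [0, 0, -0.1], [0, 0, -0.15], [0, 0, -0.2], [0, 0, -0.25], [0, 0, -0.3], [0, 0, -0.35], [0, 0, -0.4], [0, 0, -0.44], [0, 0, -0.4803], [0, 0, -0.4803], [0, 0, -0.4803]], "grip": [-1, -1, -1, -1, -1, -1, -1, -1, -1, -1, -1, -1]}}

```text
clock: 10.65
tcp_pos: [0.577, -0.0276, 0.1971]
tool_rot: [-0.001, -0.228, 0.974, 0.001]
contact_force: [-0.4, 1.1, -1.5]
width: 0.0143
gripper_force: 78.4
```

Run:
```python
from h import *
w=grab('wrist');s=grab('scene');t=grab('top')
r=lambda x:cv2.resize(x,(400,300),interpolation=cv2.INTER_CUBIC)
cv2.imwrite('pics/g.png',np.hstack([r(w['color'][100:310,116:396]),r(s['color'][110:260,160:360])])[:,:,::-1])
st=arm.state();tp=st['tcp_pos']
W=cloud(t);d=np.hypot(W[...,0]-tp[0],W[...,1]-tp[1])
W2=cloud(s);d2=np.hypot(W2[...,0]-tp[0],W2[...,1]-tp[1])
for n,P,dd in(('top',W,d),('sc',W2,d2),('wr',fcloud(w),None)):
    if dd is None: dd=np.hypot(P[...,0]-tp[0],P[...,1]-tp[1])
    z=P[...,2]-tp[2]+.0443
    Q=P[(dd<.052)&(z>.019)&(z<.028)]
    if len(Q)>5: print(n,len(Q),cv2.minEnclosingCircle(Q[:,:2].astype(np.float32)),circ(Q[:,:2])[0])
    Q=P[(dd<.06)&(P[...,2]>.072)&(P[...,2]<.078)]
    if len(Q)>5: print(' collar',len(Q),cv2.minEnclosingCircle(Q[:,:2].astype(np.float32)))
go([.577,-.0282,.149],206.5);print(st['joints'])
```

```text
top 284 ((0.5593604445457458, -0.029324984177947044), 0.03991740569472313) [ 0.56731761 -0.02873548]
 collar 303 ((0.5712601542472839, -0.028886262327432632), 0.05141724273562431)
sc 540 ((0.5776287317276001, -0.028832193464040756), 0.045175205916166306) [ 0.57620454 -0.02776762]
 collar 690 ((0.5772106647491455, -0.02899177186191082), 0.053079474717378616)
wr 6127 ((0.5759550929069519, -0.02750868909060955), 0.044860005378723145) [ 0.57626252 -0.02772604]
 collar 2502 ((0.5724480748176575, -0.029625769704580307), 0.05190359428524971)
pos [ 0.5772 -0.0271  0.1981] yaw -153.49 shift [ 0.0007 -0.0009  0.0491] twistz 0.0002 tilt [ 0.  0. -1.] t 10.8
[-1.80295352e-01  1.69772899e-01  1.48218683e+00  1.87160612e-04
  1.49007513e+00 -2.21381249e+00]
```

View pics/g.png

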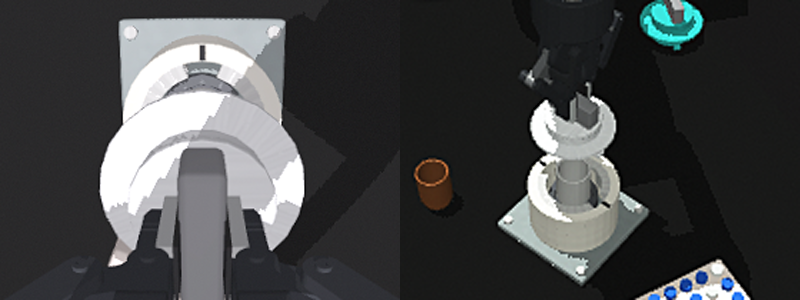

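The bar lines up with the slot mark (201,52) in the left panel. In the scene view the cap and collar centres agree to about 0.5 mm. Descending.

>>> {"op": "drive_tool", "data": {"xyz": [[0, 0, 0.02], [0, 0, 0.04], [0, 0, 0.055], [0, 0, 0.065], [0, 0, 0.07], [0, 0, 0.074], [0, 0, 0.077], [0, 0, 0.079], [0, 0, 0.081], [0, 0, 0.083], [0, 0, 0.0845], [0, 0, 0.0845]], "twist": [[0, 0, 0], [0, 0, 0], [0, 0, 0], [0, 0, 0], [0, 0, 0], [0, 0, 0], [0, 0, 0], [0, 0, 0], [0, 0, 0], [0, 0, 0], [0, 0, 0], [0, 0, 0]], "grip": [-1, -1, -1, -1, -1, -1, -1, -1, -1, -1, -1, -1]}}

```text
clock: 12.0
tcp_pos: [0.5774, -0.0279, 0.1136]
tool_rot: [-0.0, -0.229, 0.973, 0.0]
contact_force: [-0.2, 0.0, -1.5]
width: 0.0141
gripper_force: 78.4
```

>>> {"op": "drive_tool", "data": {"xyz": [[0, 0, 0.002], [0, 0, 0.004], [0, 0, 0.006], [0, 0, 0.008], [0, 0, 0.01], [0, 0, 0.012], [0, 0, 0.0125], [0, 0, 0.0125]], "twist": [[0, 0, 0], [0, 0, 0], [0, 0, 0], [0, 0, 0], [0, 0, 0], [0, 0, 0], [0, 0, 0], [0, 0, 0]], "grip": [-1, -1, -1, -1, -1, -1, -1, -1], "newtons": 100}}

```text
clock: 12.8
tcp_pos: [0.5777, -0.028, 0.1016]
tool_rot: [0.0, -0.229, 0.973, -0.0]
contact_force: [-0.2, 0.7, 7.1]
width: 0.0144
gripper_force: 102.9
```

>>> {"op": "drive_tool", "data": {"xyz": [[0, 0, 0], [0, 0, 0], [0, 0, 0], [0, 0, 0], [0, 0, 0], [0, 0, 0], [0, 0, 0], [0, 0, 0], [0, 0, 0], [0, 0, 0], [0, 0, 0], [0, 0, 0]], "twist": [[0, 0, 0.1], [0, 0, 0.22], [0, 0, 0.34], [0, 0, 0.46], [0, 0, 0.58], [0, 0, 0.7], [0, 0, 0.82], [0, 0, 0.94], [0, 0, 1.06], [0, 0, 1.18], [0, 0, 1.3], [0, 0, 1.4]], "grip": [-1, -1, -1, -1, -1, -1, -1, -1, -1, -1, -1, -1]}}

```text
clock: 14.0
tcp_pos: [0.5778, -0.028, 0.1017]
tool_rot: [0.0, 0.454, 0.891, 0.0]
contact_force: [-1.0, 0.8, 7.2]
width: 0.0141
gripper_force: 103.0
```

Run:
```python
from h import *
s=arm.state();print(s['contact_force'],s['wrist_torque'],s['width'])
go([.577,-.0282,.0993],116.5)
```

```text
[-0.98355402  0.7653287   7.16168551] [0.02641004 0.11134137 0.03076488] 0.014058523660746461
pos [ 0.5778 -0.028   0.1017] yaw 126.01 shift [ 0.0003 -0.0007  0.0024] twistz 0.1659 tilt [-0.001  0.001 -1.   ] t 14.0
```

>>> {"op": "drive_tool", "data": {"xyz": [[0, 0, 0], [0, 0, 0], [0, 0, 0], [0, 0, 0.001], [0, 0, 0.002], [0, 0, 0.003], [0, 0, 0.004], [0, 0, 0.004]], "twist": [[0, 0, 0.08], [0, 0, 0.16], [0, 0, 0.2], [0, 0, 0.23], [0, 0, 0.23], [0, 0, 0.23], [0, 0, 0.23], [0, 0, 0.23]], "grip": [-1, -1, -1, -1, -1, -1, -1, -1]}}

```text
clock: 14.8
tcp_pos: [0.5778, -0.0285, 0.1]
tool_rot: [0.001, 0.55, 0.835, -0.0]
contact_force: [-13.3, -3.5, 36.0]
width: 0.014
gripper_force: 111.1
```

Run:
```python
from h import *
s=arm.state();print(s['contact_force'],s['wrist_torque'],s['width'],s['gripper_force'])
go([.577,-.0282,.0993],116.5)
```

```text
[-13.30262657  -3.4781236   36.02253826] [-0.35891639  2.83249987  2.03352922] 0.013972183270623549 111.07530686625978
pos [ 0.5778 -0.0285  0.1   ] yaw 113.2 shift [ 0.0006 -0.0006  0.0007] twistz -0.0576 tilt [-0.002  0.001 -1.   ] t 14.8
```

>>> {"op": "drive_tool", "data": {"xyz": [[0, 0, -0.001], [0, 0, -0.001], [0, 0, -0.001]], "twist": [[0, 0, -0.02], [0, 0, -0.03], [0, 0, -0.03]], "grip": [-1, -1, -1]}}

```text
clock: 15.1
tcp_pos: [0.5776, -0.0284, 0.0999]
tool_rot: [0.001, 0.538, 0.843, -0.0]
contact_force: [-8.8, -3.3, 24.1]
width: 0.0139
gripper_force: 106.1
```

Run:
```python
from h import *
w=grab('wrist');s=grab('scene')
r=lambda x:cv2.resize(x,(400,300),interpolation=cv2.INTER_CUBIC)
cv2.imwrite('pics/i.png',np.hstack([r(w['color'][100:310,116:396]),r(s['color'][150:260,175:321])])[:,:,::-1])
for n,P in(('sc',cloud(s)),('wr',fcloud(w))):
    d=np.hypot(P[...,0]-.577,P[...,1]+.0282)
    for lab,lo,hi,rr,r0 in(('flange',.077,.086,.043,.032),('bar',.118,.128,.035,0),('roof',.09,.1,.029,.01)):
        Q=P[(d<rr)&(d>r0)&(P[...,2]>lo)&(P[...,2]<hi)]
        if len(Q)>9: print(n,lab,len(Q),np.median(Q[:,2]),cv2.minAreaRect((Q[:,:2]*1000).astype(np.float32)))
        if lab=='flange' and len(Q)>9: print(np.linalg.lstsq(np.c_[Q[:,:2]-[.577,-.0282],np.ones(len(Q))],Q[:,2],rcond=None)[0])
st=arm.state();print(st['contact_force'],st['wrist_torque']);go([.577,-.0282,.0993],116.5)
```

```text
sc flange 257 0.07860358780948218 ((582.8839111328125, -31.70610809326172), (84.86968994140625, 71.71205139160156), 57.14114761352539)
[-0.00194292  0.00032767  0.07885469]
sc bar 107 0.12274442981116696 ((582.41162109375, -40.50691223144531), (41.929107666015625, 30.669218063354492), 22.54613494873047)
sc roof 158 0.0943016530819965 ((583.2431030273438, -32.65739059448242), (57.033348083496094, 42.531158447265625), 55.02164840698242)
wr flange 4493 0.07973998083706185 ((574.1903076171875, -21.961936950683594), (85.77222442626953, 72.30989074707031), 24.36186981201172)
[-0.00669046  0.00364216  0.07964194]
wr bar 3629 0.12342250796003613 ((574.0762329101562, -27.922395706176758), (38.207210540771484, 54.72011947631836), 3.392146348953247)
wr roof 2537 0.09569320856464578 ((573.566650390625, -20.50699234008789), (57.919776916503906, 41.051918029785156), 24.12177276611328)
[-9.6652947  -1.32855036 23.08994509] [-0.37358391  1.9763035   1.0897338 ]
pos [ 0.5776 -0.0284  0.0999] yaw 114.88 shift [ 0.0004 -0.0004  0.0006] twistz -0.0283 tilt [-0.001  0.    -1.   ] t 15.2
```

View pics/i.png

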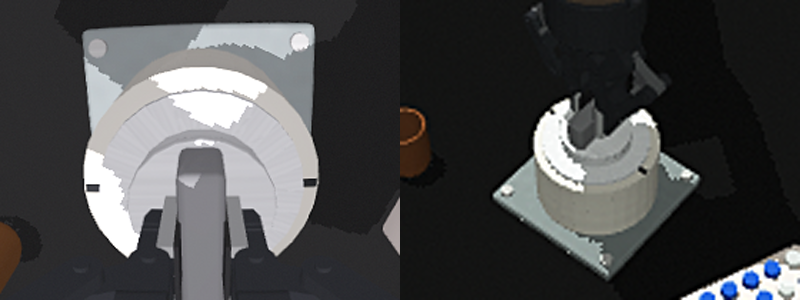

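>>> {"op": "drive_tool", "data": {"xyz": [[0, 0, 0.0003], [0, 0, 0.0003], [0, 0, 0.0003]], "twist": [[0, 0, -0.01], [0, 0, -0.015], [0, 0, -0.015]], "grip": [-1, -1, -1]}}

```text
clock: 15.5
tcp_pos: [0.5775, -0.0284, 0.0996]
tool_rot: [0.001, 0.532, 0.847, -0.0]
contact_force: [-10.7, -3.7, 24.1]
width: 0.0141
gripper_force: 105.7
```

Run:
```python
from h import *
w=grab('wrist');P=fcloud(w);d=np.hypot(P[...,0]-.577,P[...,1]+.0282)
Q=P[(d<.043)&(d>.032)&(P[...,2]>.077)&(P[...,2]<.086)];C=P[(d<.051)&(d>.046)&(P[...,2]>.07)&(P[...,2]<.078)]
for q in(Q,C): print(np.median(q[:,2]),np.linalg.lstsq(np.c_[q[:,:2]-[.577,-.0282],np.ones(len(q))],q[:,2],rcond=None)[0])
st=arm.state();print(st['contact_force'],st['wrist_torque']);go([.577,-.0282,.0993],116.5)
```

```text
0.07936318181284255 [-0.00422096  0.00255937  0.07929368]
0.07513689581104846 [ 0.00086716 -0.00041987  0.0751555 ]
[-10.56508063  -2.78552184  23.78124271] [-0.44861919  2.04295516  0.66284595]
pos [ 0.5775 -0.0284  0.0996] yaw 115.71 shift [ 0.0004 -0.0004  0.0003] twistz -0.0137 tilt [-0.001  0.    -1.   ] t 15.55
```

>>> {"op": "drive_tool", "data": {"xyz": [[0, -0.0007, 0.0003], [0, -0.0012, 0.0006], [0, -0.0012, 0.0006]], "twist": [[0, 0, 0], [0, 0, 0], [0, 0, 0]], "grip": [-1, -1, -1]}}

```text
clock: 15.85
tcp_pos: [0.5773, -0.0285, 0.0994]
tool_rot: [0.001, 0.532, 0.847, 0.001]
contact_force: [-3.9, 1.3, 24.9]
width: 0.0137
gripper_force: 106.0
```

Run:
```python
from h import *
w=grab('wrist');P=fcloud(w);d=np.hypot(P[...,0]-.577,P[...,1]+.0282)
Q=P[(d<.043)&(d>.032)&(P[...,2]>.077)&(P[...,2]<.086)];C=P[(d<.051)&(d>.046)&(P[...,2]>.07)&(P[...,2]<.078)]
for q in(Q,C): print(np.median(q[:,2]),np.linalg.lstsq(np.c_[q[:,:2]-[.577,-.0282],np.ones(len(q))],q[:,2],rcond=None)[0])
st=arm.state();print(st['contact_force'],st['wrist_torque']);go([.577,-.0282,.0993],116.5)
```

```text
0.07922673058847068 [-0.00064631  0.00240538  0.0792035 ]
0.07511250191687122 [ 0.00090125 -0.00022535  0.07513998]
[-3.59518295  1.40729063 25.21327236] [0.25359517 0.94176597 0.71208851]
pos [ 0.5773 -0.0285  0.0995] yaw 115.72 shift [ 0.0004 -0.0001  0.0002] twistz -0.0135 tilt [-0.002  0.003 -1.   ] t 15.9
```

The flange is flat and 4.1 mm above the collar (its own thickness is 4 mm). The cap is pressed with 25 N and held against the stop with 0.7 N m. Handing in.

```bash
python3 -c "
from plant import arm;print(arm.close_job())"
```

```text
the job is handed in; nothing more can be done
None
```

I handed the job in at 15.9 s: the steel cup is upright on the sprung seat, and the aluminium cap is locked against the stop, still gripped and pressed fully home on the collar with about 25 N; I didn't touch the bottle, jar or vial box.

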